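# Crank the bench vise shut on a board

### The job

Pick up the loose crank, fit its square socket over the vise's square shaft so that it sits fully down on the collar, and wind it clockwise, full turns, until the vise holds the board snugly: the sprung face plate of the moving jaw pressed in part of the way, well short of its stop. Fit and wind it gently, without forcing, and move the jaw only with the crank. Leave the crank on the shaft, and leave the tin, the jar and the thread spool alone.

Things in the scene. Friction and masses are not known exactly. Their poses are not given: they have to be found in the camera images.
- vise: Low grey and steel vise, 90 mm (x) by 275 mm (y), fixed. Origin on the bench under its upright square shaft; z up; the bed runs along +y. Under the shaft a 70 x 68 mm gearbox, 57 mm high, with a round 38 mm collar whose flat top is 62 mm above the bench. Fixed jaw at the far end: face at y = 205 mm, 58 mm high. The board lies on the bed rails, 24 mm above the bench.
- shaft_axis (a point): Point on the shaft's axis, level with the collar's top, where the crank shall sit. Belongs to the vise, does not turn with the shaft. Turning the shaft clockwise from above closes the vise, 28 mm of jaw travel a turn. It turns stiffly: about 0.16 N m, some 3 N at the crank's handle, rising once the board is nipped.
- shaft_end (a point): Top end of the upright steel shaft, 21 mm above the collar. The shaft is 14 mm square for the first 17 mm above the collar; above that a round pilot pin, 11 mm thick, 4 mm tall. This point does not turn either: the angle of the square is not given; see it, or press the crank on lightly and turn it until it drops. The friction holds the shaft still meanwhile.
- vise_jaw: Moving jaw: a grey block carrying a steel face plate 84 mm wide on two springs; it yields 1 mm for each 15 N, 6 mm in all. Top 58 mm above the bench, 31 mm thick in all. Origin at bench height in the plane where the unloaded plate's face stands, which looks along the vise's +y to the fixed jaw; axes as the vise's. Starts 112 to 130 mm from the fixed jaw. The screw holds up to about 35 N.
- crank: Loose steel crank, 0.33 kg, standing on its hub. Origin: centre of the square socket's mouth, on the hub's underside; z up, arm and handle along +x. Hub 29 mm square, 24 mm tall; socket 15.5 mm square, 24 mm deep, sides along x and y. Arm 18 mm wide, z = 24 to 33 mm. On it a block to hold, 26 (x) by 20 mm (y), up to z = 58 mm. Counterweight 32 mm thick at x = -36 mm, top z = 38 mm.
- crank_handle (a point): Point on the axis of the crank's upright wooden handle, 55 mm from the socket's axis along the crank's +x, 67 mm above the crank's origin. The handle is 17 to 18 mm thick, from z = 39 to 85 mm of the crank, and revolves freely on its own pin, so the fingers can keep their direction while they lead it round.
- board: Loose plain wooden board, 55 x 130 x 16 mm, 0.2 kg, flat on the vise's rails. Origin at the centre of its underside; its x (55 mm) lies across the gap between the jaws, its y (130 mm) along the jaws. It starts 3 to 10 mm short of the fixed jaw; the moving jaw pushes it there.
- tin: Bystander: round flat tin, 67 mm in diameter, 22 mm tall; origin at the centre of its underside.
- jar: Bystander: jar with a screw lid, 60 mm in diameter, 84 mm tall; origin at the centre of its underside.
- spool: Bystander: wooden spool of thread, 29 mm in diameter, 40 mm tall, upright; origin at the centre of its underside.
Things that resemble listed ones, but are neither listed nor needed, are in the scene too. What is meant by the crank is not green, and is the smaller of those in its own colour.

How it is judged:
By the outcome, as a careful person would: the job done as asked, in the order asked, and still so for the second after the job is handed in, with the robot touching nothing.
It also fails if it takes over 72 s, if anything falls off the work surface, if the arm or the gripper's body presses on something with over 40 N, if the wrist force passes 120 N, or if a joint passes its speed limit or range.

### The arm

A 7-joint arm with a two-finger parallel gripper is mounted at the origin on a cart in front of the work surface, level with it; the furniture and walls round the work are solid. World frame = base frame: x ahead of the robot, y to its left, z up, the work surface at z = 0. Lengths are in mm, angles in rad, forces in N, time in s.
With the tool pointing down it reaches from about 425 to 1025 mm from the base axis. Payload 3.6 kg.
Tool frame: the origin (TCP) lies at the very end of the fingers, on their centre line; the grasp point (between the pads) lies bot.tcp_to_grasp behind it (bot.tcp_to_grasp is the distance from the TCP to the grasp point, in mm); z points along the fingers, x is the direction in which the jaws open and shut, and the axes are right-handed (so a half turn about z gives the same grasp; the last joint's range is limited). The gripper opens to 85 mm and grips with 20 to 120 N. Pads are 22 mm wide; open, the fingers measure 114 mm over their backs; the gripper's body (76 mm by 85 mm) begins 54 mm behind the grasp point. The pads swing forward as they close: fully open they stand 13 mm farther back than shut.
Start: joints at [1.21, 0.591, 0.048, 1.609, -0.033, 0.943, -0.034], TCP at [191.145, -699.352, 231.302] pointing down, gripper open.
Joint ranges: [-2.69, 2.69], [-0.47, 2.24], [-1.27, 1.36], [0.19, 2.51], [-1.53, 4.68], [0.08, 2.07], [-3.09, 3.09]. Speed limits (rad/s): [2.57, 2.57, 3.14, 3.14, 3.14, 3.14, 3.14].

### API

Orientations are given as a unit quaternion [x, y, z, w].
In Python, from plant import bot gives the robot as it stands.
- The arm moves only by the tool drive_tool, never from a script. Its argument "motion" is a list of rows, each a list of 4 numbers: the shift along the tool's x, y, z in units of 40 mm (1.0 is 40 mm), then the turn about the tool's z in rad. A call has exactly 8 rows; each row shifts and turns the commanded pose from where the row before left it, along the tool's axes as they then stand; what a row does not reach is not made up. A row lasts 1/10 s, in which the tool goes at most 50 mm and 8.59 degrees, less where a joint would pass 70% of its speed; a pose out of reach is approached as far as the arm can. A call is refused whole if a number of a shift passes 1 or a number of a turn 0.15, either way. A call with a gripper value outside its range is refused whole. "hand" is the opening in per cent of the stroke, from 0 (shut) to 100 (fully open), set as the call begins (left out, the last holds). The fingers move at their own pace and stop on an object; the grip force is fixed at half the most. Time passes only in rows, so rows that do not move let the fingers close, or fill a call up. It gives the time, the measured TCP pose, the force and the opening at its end, in the units of the state.
- bot.read_state(): the state, without advancing time (a new reading comes with each control period).
- bot.read_camera(name): name is "scene" or "top" or "wrist"; returns (picture, depth): 480x640x3 uint8, red, green, blue; 480x640 float32, mm along the optical axis (not along the pixel's ray), 0 where there is no reading.
- bot.calibration(name): a dict with "K" (3x3 intrinsics, pixels), "distortion" ([k1, k2, p1, p2, k3] as OpenCV has them; the pictures are not rectified), "rvec" (rotation vector, rad) and "tvec" (3), from world to camera coordinates, as OpenCV has them; the wrist camera has in their place "hand_eye" (4x4, takes a point from camera to tool coordinates, whose origin is the TCP and whose axes are the tool frame's). Camera axes: x right, y down, z forward; pixel columns grow to the right and rows downward; lengths in mm; the calibration is good to about 2 mm. A picture is of the moment at which its call begins: read the wrist's pose just before it. calibration takes no time and is no camera call.
- bot.close_job(): hands the job in, once; it reports no verdict.
The state is a dict: "t": time; "q": joint angles; "joint_velocities": joint speeds; "effort": joint torques, N m; "tcp_pos": TCP position; "ee_rot": TCP orientation; "wrist_force": force on the tool from outside, world axes, zero at the start; "ft_torque": the same for the moment, N m; "opening": opening from 0.0 (shut) to 1.0 (fully open).
Only numpy, scipy, OpenCV 4.12 (cv2) and the standard library are available. Lean on these libraries where they do the work, as an engineer would, in place of code of your own. Each camera call takes 0.05 s, during which the arm holds its last target. There are 200 camera calls.

## Working session

There is one attempt and no reset: what is moved stays moved. The work goes in short steps, Python scripts to look and compute and a tool call to move; the robot and the scene stay as the last step left them, time stands still between calls to the robot, and variables do not carry over. Pictures are saved under pics/ and viewed, about 8 in all and at most 12, crops included, and the job is handed in when it is done.

Besides the shell and the picture viewer there is one more tool, called after "Emit:" by a JSON object that holds its "method" and its "body", one argument or row to a line. drive_tool: Moves the arm, as the interface text tells. Its arguments: {"type":"object","properties":{"motion":{"type":"array"},"hand":{"type":"number"}},"required":["motion"]}

```bash
mkdir -p pics; ls; cat > h.py <<'E'
import numpy as np, cv2
from plant import bot
from scipy.spatial.transform import Rotation as R
def cam(name):
    s=bot.read_state(); im,d=bot.read_camera(name); c=bot.calibration(name)
    if name=="wrist":
        T=np.eye(4); T[:3,:3]=R.from_quat(s["ee_rot"]).as_matrix(); T[:3,3]=s["tcp_pos"]
        T=T@np.array(c["hand_eye"])
    else:
        T=np.eye(4); r=cv2.Rodrigues(np.array(c["rvec"],float))[0]
        T[:3,:3]=r.T; T[:3,3]=-r.T@np.array(c["tvec"],float).ravel()
    return dict(im=im,d=d,K=np.array(c["K"],float),D=np.array(c["distortion"],float),T=T)
def save(c,fn): cv2.imwrite(fn,c["im"][:,:,::-1])
def onz(c,px,z):
    px=np.array(px,float).reshape(-1,1,2)
    n=cv2.undistortPoints(px,c["K"],c["D"]).reshape(-1,2)
    r=np.c_[n,np.ones(len(n))]@c["T"][:3,:3].T; o=c["T"][:3,3]
    return o+r*((z-o[2])/r[:,2])[:,None]
def bydepth(c,px):
    px=np.array(px,float).reshape(-1,2)
    n=cv2.undistortPoints(px.reshape(-1,1,2),c["K"],c["D"]).reshape(-1,2)
    z=np.array([c["d"][int(round(v)),int(round(u))] for u,v in px])
    return (np.c_[n,np.ones(len(n))]*z[:,None])@c["T"][:3,:3].T+c["T"][:3,3]
def proj(c,P):
    T=np.linalg.inv(c["T"]); return cv2.projectPoints(np.array(P,float).reshape(-1,1,3),cv2.Rodrigues(T[:3,:3])[0],T[:3,3],c["K"],c["D"])[0].reshape(-1,2)
def cloud(c):
    v,u=np.mgrid[0:480,0:640]; return bydepth(c,np.c_[u.ravel(),v.ravel()]).reshape(480,640,3)
E
python3 - <<'E'
from h import *
import pickle
for n in("scene","top"):
    c=cam(n); save(c,f"pics/{n}0.png"); pickle.dump(c,open(n+"0.pkl","wb")); print(n,c["T"][:3,3].round(),(c["d"]>0).mean())
s=bot.read_state(); print(s, bot.tcp_to_grasp)
E
```

```text
pics
scene [-121.  357. 1115.] 0.995986328125
top [ 360. -252. 1631.] 0.9960091145833333
{'t': 0.1, 'q': array([ 1.2104873 ,  0.59202302,  0.04832144,  1.60970411, -0.03331762,
        0.94267764, -0.03369908]), 'joint_velocities': array([ 0.00081323, -0.00316646, -0.00014332, -0.00231387, -0.00145295,
        0.00075462, -0.00011878]), 'effort': array([ 4.56221489e-03, -5.50001693e+01,  1.55284747e+00, -1.98825520e+01,
        9.67643311e-03,  3.87141117e-03,  8.08251599e-06]), 'tcp_pos': array([ 190.95688576, -698.62947656,  230.25504046]), 'ee_rot': array([ 7.94892382e-01, -6.06749614e-01, -8.29253362e-04, -5.64841264e-04]), 'wrist_force': array([ 0.34284711,  1.33226358, -0.4429232 ]), 'ft_torque': array([-0.0102351 ,  0.04872968, -0.00762192]), 'opening': 1.0006227957863547} 18.700000000000003
```

View pics/top0.png

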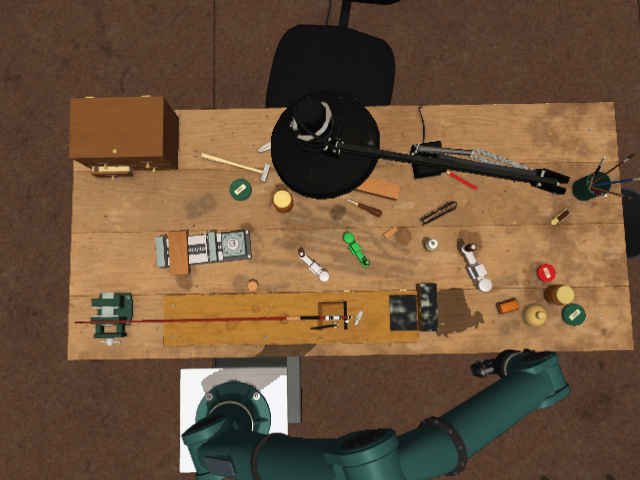

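View pics/scene0.png

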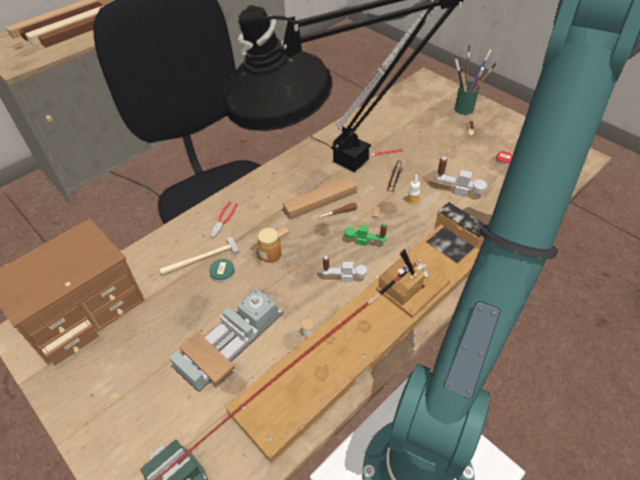

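The top view shows three crank-like things: a silver one at (313,265), a larger silver one at (476,267) and a green one at (357,250). The description points to (313,265). The vise shaft is at about (234,243), the bed runs left to the fixed jaw at (161,250), and the lamp head is at (325,145). Next I'll measure sizes and check with a close crop.

```bash
python3 - <<'E'
from h import *
import pickle
c=pickle.load(open("top0.pkl","rb")); P=cloud(c); np.set_printoptions(suppress=True,precision=1)
for n,(x,y,w,h) in dict(small=(290,240,45,45),big=(450,235,50,60)).items():
    z=P[y:y+h,x:x+w]; m=(z[...,2]>20)&(z[...,2]<120)
    q=z[m]; i=q[:,2].argmax(); r=cv2.minAreaRect(q[:,:2].astype(np.float32)); print(n,"rect",r,"top",q[i])
z=P[215:280,140:265]; 
for lo,hi in((20,50),(50,60),(60,75),(75,95)):
    q=z[(z[...,2]>lo)&(z[...,2]<hi)]; print(lo,len(q), cv2.minAreaRect(q[:,:2].astype(np.float32)) if len(q)>3 else q)
for k,p in dict(lamp=(325,150),lamparm=(430,155),jar=(283,200),tin=(240,189),spool=(253,285),green=(357,250),bow=(330,315),cab=(120,130)).items(): print(k,bydepth(c,p))
t=c["im"]; s=pickle.load(open("scene0.pkl","rb"))["im"]
a=cv2.resize(t[225:290,140:340],(800,260),interpolation=2); b=cv2.resize(s[240:390,165:385],(495,338),interpolation=2)
o=np.zeros((600,800,3),np.uint8); o[:260]=a; o[262:600,:495]=b; cv2.imwrite("pics/crop1.png",o[:,:,::-1])
E
```

```text
small rect ((443.02923583984375, -242.96072387695312), (113.74612426757812, 29.396141052246094), 43.873512268066406) top [ 479.3 -205.2   92.2]
big rect ((429.956787109375, -722.6099853515625), (151.7705078125, 39.49201965332031), 23.703786849975586) top [ 482.3 -696.2  115. ]
20 1587 ((495.61358642578125, 78.81774139404297), (130.64341735839844, 259.6067199707031), 3.1640775203704834)
50 729 ((505.41973876953125, 90.97132873535156), (90.10750579833984, 263.9797058105469), 5.676620006561279)
60 232 ((502.7808837890625, 92.25770568847656), (87.29344177246094, 255.7748565673828), 4.275647163391113)
75 21 ((513.2545776367188, -7.975757598876953), (12.14897346496582, 12.163850784301758), 1.6268138885498047)
lamp [[ 647.3 -273.4  581.2]]
lamparm [[ 738.2 -572.4  176.1]]
jar [[ 637.1 -157.4   79. ]]
tin [[684.8 -22.5  17.5]]
spool [[391.2 -63.2  40.7]]
green [[ 487.9 -372.2   54. ]]
bow [[ 302.3 -286.9  120. ]]
cab [[826.8 290.  178.5]]
```

View pics/crop1.png

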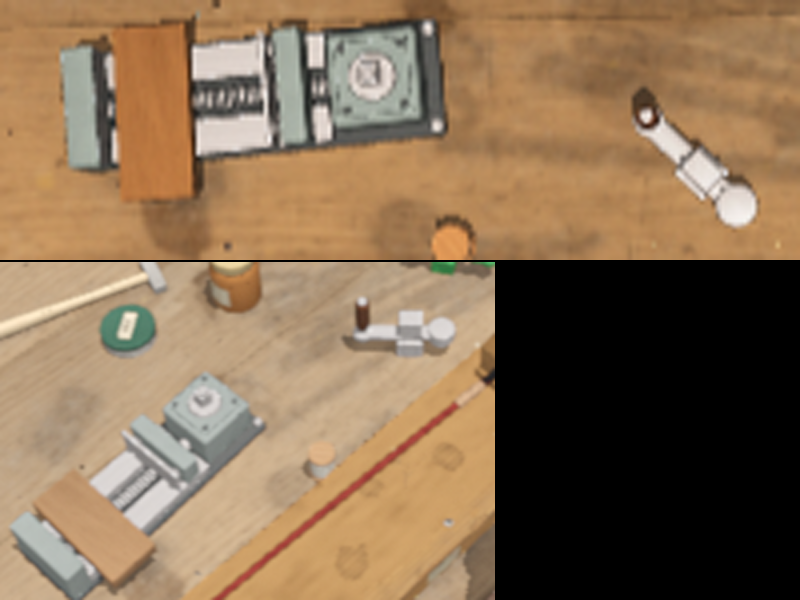

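The crop confirms it: the small crank's footprint is 114 x 29 mm and its handle top is at z=92, against 152 mm and 115 for the big silver one. The crank origin is at about (439,-247) with yaw about 44°, and the vise shaft at about (513,-8) with vise yaw about 5°. I'll move above the crank.

Emit:
{"method": "drive_tool", "body": {
  "motion": [
    [-0.5,-0.5,0,0],
    [-0.8,-0.78,0,0],
    [-0.8,-0.78,0,0],
    [-0.8,-0.78,0,0],
    [-0.8,-0.78,0,0],
    [-0.8,-0.78,0,0],
    [-0.8,-0.78,0,0],
    [-0.8,-0.78,0,0]
  ],
  "hand": 60
}}

```text
t: 0.9
tcp_pos: [357.2, -399.2, 231.1]
ee_rot: [0.795, -0.607, -0.0, -0.0]
wrist_force: [0.2, -0.9, 0.1]
opening: 0.6
```

Emit:
{"method": "drive_tool", "body": {
  "motion": [
    [-0.8,-0.78,0,0],
    [-0.8,-0.78,0,0],
    [-0.8,-0.78,0,0],
    [-0.76,-0.67,0,0],
    [0,0,0,-0.125],
    [0,0,0,-0.125],
    [0,0,0,-0.125],
    [0,0,0,-0.125]
  ]
}}

```text
t: 1.7
tcp_pos: [439.3, -247.1, 231.0]
ee_rot: [0.921, -0.389, -0.0, 0.0]
wrist_force: [0.4, -0.6, -0.3]
opening: 0.599
```

```bash
cat >> h.py <<'E'
def delta(xyz,yaw=None):
    "tool-frame shift (40 mm units) to xyz and turn about tool z to bring tool x to world yaw (deg, mod 180)"
    s=bot.read_state(); M=R.from_quat(s["ee_rot"]).as_matrix(); p=s["tcp_pos"]
    y=np.degrees(np.arctan2(M[1,0],M[0,0])); d=M.T@(np.array(xyz)-p)/40
    t=0 if yaw is None else -np.radians((yaw-y+90)%180-90)
    print("t",round(s["t"],2),"tcp",p.round(1),"yaw",round(y,1),"tilt",M[:,2].round(3),"F",s["wrist_force"].round(1),"open",round(s["opening"],3),"| shift",d.round(3),"turn",round(t,3))
E
python3 - <<'E'
from h import *
import pickle
np.set_printoptions(suppress=True,precision=2)
delta([439,-247,200],-46.1); c=cam("wrist"); save(c,"pics/w1.png"); pickle.dump(c,open("w1.pkl","wb")); print(c["T"])
P=cloud(c)
print("block",proj(c,[[439,-247,58]]),"handle",proj(c,[[479,-205,85]]))
for lo,hi in((27,35),(52,62),(75,95)):
    q=P[(P[...,2]>lo)&(P[...,2]<hi)&(np.hypot(P[...,0]-439,P[...,1]+247)<85)]; print(lo,len(q),cv2.minAreaRect(q[:,:2].astype(np.float32)) if len(q)>3 else q, np.median(q,0) if len(q) else 0)
E
```

```text
t 1.7 tcp [ 439.3 -247.1  231. ] yaw -45.7 tilt [-0.  0. -1.] F [ 0.4 -0.6 -0.3] open 0.599 | shift [-0.01  0.    0.78] turn 0.006
[[   0.7    -0.68   -0.23  498.64]
 [  -0.72   -0.66   -0.23 -190.82]
 [  -0.      0.32   -0.95  374.82]
 [   0.      0.      0.      1.  ]]
block [[325.9  213.17]] handle [[322.93 149.62]]
27 965 ((430.566650390625, -246.65545654296875), (123.81688690185547, 97.08921813964844), 0.09442897140979767) [ 457.71 -232.24   33.56]
52 646 ((459.88592529296875, -234.04888916015625), (76.3892593383789, 19.92430877685547), 44.906795501708984) [ 442.7 -251.4   59.2]
75 377 ((480.73614501953125, -212.78480529785156), (16.297000885009766, 16.458293914794922), 88.74121856689453) [ 481.1  -212.59   85.7 ]
```

View pics/w1.png

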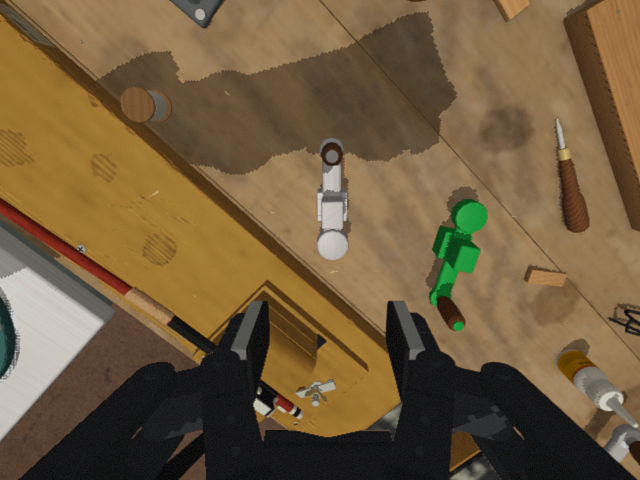

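The wrist view shows the crank upright, handle top at (332,152) and block at (332,210). They measure 54.6 mm apart with yaw 45.3°, which agrees with the description. I'll descend and grip the block across its 20 mm.

Emit:
{"method": "drive_tool", "body": {
  "motion": [
    [0.135,0.02,0.4,-0.014],
    [0,0,0.8,0],
    [0,0,0.8,0],
    [0,0,0.8,0],
    [0,0,0.8,0],
    [0,0,0.7,0],
    [0,0,0.45,0],
    [0,0,0.25,0]
  ]
}}

```text
t: 2.55
tcp_pos: [441.9, -251.5, 29.6]
ee_rot: [0.923, -0.386, -0.001, 0.0]
wrist_force: [0.9, -0.4, 0.2]
opening: 0.598
```

Emit:
{"method": "drive_tool", "body": {
  "motion": [
    [0,0,0,0],
    [0,0,0,0],
    [0,0,0,0],
    [0,0,0,0],
    [0,0,0,0],
    [0,0,0,0],
    [0,0,0,0],
    [0,0,0,0]
  ],
  "hand": 0
}}

```text
t: 3.35
tcp_pos: [443.0, -252.1, 31.8]
ee_rot: [0.923, -0.385, 0.0, 0.0]
wrist_force: [-1.7, 0.5, 5.3]
opening: 0.223
```

Emit:
{"method": "drive_tool", "body": {
  "motion": [
    [0,0,-0.2,0],
    [0,0,-0.5,0],
    [0,0,-0.6,0],
    [0,0,-0.6,0],
    [0,0,-0.6,0],
    [0,0,-0.6,0],
    [0,0,-0.4,0],
    [0,0,0,0]
  ]
}}

```text
t: 4.15
tcp_pos: [443.8, -252.4, 173.3]
ee_rot: [0.923, -0.385, 0.002, 0.0]
wrist_force: [-0.3, 0.4, -2.4]
opening: 0.223
```

```bash
python3 - <<'E'
from h import *
delta([480,-100,170],-45)
c=cam("wrist"); P=cloud(c); s=bot.read_state(); t=s["tcp_pos"]
q=P[(abs(P[...,2]-t[2]-28)<6)&(np.hypot(P[...,0]-t[0],P[...,1]-t[1])<45)]; print(len(q),np.median(q,0) if len(q) else 0)
q=P[(abs(P[...,2]-t[2]-55)<9)&(abs(np.hypot(P[...,0]-t[0],P[...,1]-t[1])-55)<15)]; print(len(q),np.median(q,0)-t if len(q) else 0, q[:,2].max()-t[2])
E
```

```text
t 4.15 tcp [ 443.8 -252.4  173.3] yaw -45.3 tilt [ 0.004 -0.002 -1.   ] F [-0.3  0.4 -2.4] open 0.223 | shift [-2.071 -3.324  0.079] turn -0.005
4555 [ 446.06365794 -251.65690021  200.5802472 ]
5389 [38.03568124 35.38423564 56.91537504] 63.99966489857201
```

Emit:
{"method": "drive_tool", "body": {
  "motion": [
    [-0.2,-0.16,0,0],
    [-0.45,-0.37,0,0],
    [-0.6,-0.5,0,0],
    [-0.6,-0.5,0,0],
    [-0.6,-0.5,0,0],
    [-0.4,-0.33,0,0],
    [-0.15,-0.12,0,0],
    [0,0,0,0]
  ]
}}

```text
t: 5.0
tcp_pos: [427.8, -95.5, 170.5]
ee_rot: [0.924, -0.383, -0.001, 0.0]
wrist_force: [-0.6, 0.2, -3.0]
opening: 0.219
```

```bash
python3 - <<'E'
from h import *
import pickle
np.set_printoptions(suppress=True,precision=2)
delta([515,-12,173],-45)
c=cam("wrist"); save(c,"pics/w2.png"); pickle.dump(c,open("w2.pkl","wb")); P=cloud(c)
print(proj(c,[[515,-12,83]]))
q=P[(P[...,2]>78)&(P[...,2]<88)&(np.hypot(P[...,0]-515,P[...,1]+12)<20)]
print(len(q),q.mean(0) if len(q) else 0)
q=P[(abs(P[...,2]-62)<3)&(np.hypot(P[...,0]-515,P[...,1]+12)<25)]; print("collar",len(q),cv2.minEnclosingCircle(q[:,:2].astype(np.float32)),np.median(q[:,2]))
E
```

```text
t 5.0 tcp [427.8 -95.5 170.5] yaw -45.1 tilt [-0.  0. -1.] F [-0.6  0.2 -3. ] open 0.219 | shift [ 0.06 -3.02 -0.07] turn -0.002
[[330.17  44.61]]
669 [515.1  -10.78  81.91]
collar 2488 ((514.9806518554688, -12.01990795135498), 24.968040466308594) 62.83342220765057
```

View pics/w2.png

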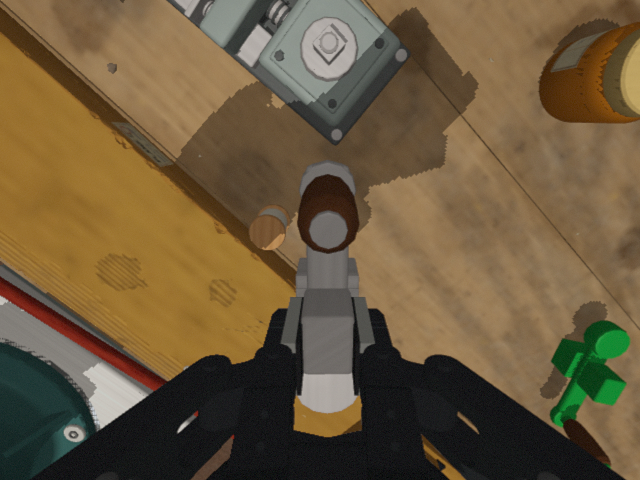

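The wrist view shows the crank held straight, handle at (328,215). The shaft is visible at (328,43) with the square at a slight angle to the tool. Next, its angle and position, and the crank's pose in the grip.

```bash
python3 - <<'E'
from h import *
import pickle
np.set_printoptions(suppress=True,precision=2)
c=pickle.load(open("w2.pkl","rb")); P=cloud(c); near=np.hypot(P[...,0]-515,P[...,1]+11)<18
for lo in(74,76,77,78,81):
    q=P[near&(P[...,2]>lo)]; print(lo,len(q),cv2.minAreaRect(q[:,:2].astype(np.float32)))
print("zhist",np.histogram(P[near][:,2],bins=range(58,90,2)))
col=P[(abs(P[...,2]-62.5)<2.0)&(np.hypot(P[...,0]-515,P[...,1]+11)<40)]
m=((abs(P[...,2]-62.8)<2)&(np.hypot(P[...,0]-515,P[...,1]+11)<22)).astype(np.uint8)
k=max(cv2.findContours(m,0,1)[0],key=cv2.contourArea); e=cv2.fitEllipse(k); print("collar ellipse",e, onz(c,[e[0]],62))
# gearbox edges
q=P[(abs(P[...,2]-57)<3)&(np.hypot(P[...,0]-515,P[...,1]+11)<52)]; print("gear",cv2.minAreaRect(q[:,:2].astype(np.float32)))
# held crank: block top, handle top
t=np.array([427.8,-95.5,170.5]); H=P-t; r=np.hypot(H[...,0],H[...,1])
hs=(H[...,2]>53)&(H[...,2]<60)&(abs(r-55)<14); q=H[hs]; print("handle",len(q),cv2.minEnclosingCircle(q[:,:2].astype(np.float32)),np.percentile(H[(abs(r-55)<6)][:,2],[50,90,99]))
b=(r<22); print("block z",np.histogram(H[b][:,2],bins=range(10,60,4)))
im=cv2.resize(c["im"][5:85,285:375],(720,640)[:2],interpolation=cv2.INTER_CUBIC)[:590]; cv2.imwrite("pics/crop2.png",im[:,:,::-1])
E
```

```text
74 702 ((515.3753662109375, -10.457090377807617), (14.272245407104492, 14.168725967407227), 89.791015625)
76 686 ((515.3751220703125, -10.45401668548584), (14.26943302154541, 14.169881820678711), 89.84989166259766)
77 678 ((515.3751220703125, -10.45401668548584), (14.26943302154541, 14.169881820678711), 89.84989166259766)
78 669 ((515.3726806640625, -10.419561386108398), (14.181818008422852, 14.236867904663086), 0.5102503299713135)
81 378 ((515.0855712890625, -10.830594062805176), (13.341625213623047, 13.48998737335205), 2.471536159515381)
zhist (array([  80,  259, 1532,  265,   13,   14,   13,   18,   16,   17,  137,
        216,  184,  132,    0]), array([58, 60, 62, 64, 66, 68, 70, 72, 74, 76, 78, 80, 82, 84, 86, 88]))
collar ellipse ((328.7850036621094, 48.1345329284668), (55.078067779541016, 62.165401458740234), 179.0491943359375) [[515.58 -10.36  62.  ]]
gear ((514.428466796875, -1.4495620727539062), (67.3809814453125, 84.09829711914062), 5.068954944610596)
handle 2987 ((8.535451889038086, 7.101990699768066), 50.52772521972656) [54.98 85.63 88.34]
block z (array([ 460,  499,  555,  643, 3258,  450,  400,  828,  379,  735,  549,
        581]), array([10, 14, 18, 22, 26, 30, 34, 38, 42, 46, 50, 54, 58]))
```

View pics/crop2.png

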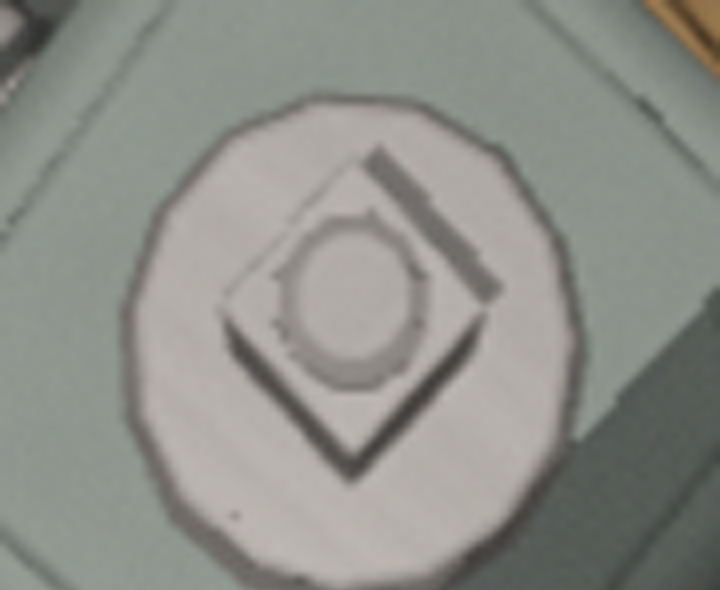

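```bash
python3 - <<'E'
from h import *
import pickle
np.set_printoptions(suppress=True,precision=2)
c=pickle.load(open("w2.pkl","rb")); P=cloud(c); t=np.array([427.8,-95.5,170.5])
s=bot.read_state(); print("q",s["q"]); M=R.from_quat(s["ee_rot"]).as_matrix()
L=(P-t)@M   # tool frame
b=(abs(L[...,0])<9)&(abs(L[...,1])<25)&(abs(L[...,2]+27)<3); v,u=np.nonzero(b); q=L[b]
print("block y range",np.percentile(q[:,1],[1,50,99]),"z",np.median(q[:,2]),"rows",v.min(),v.max())
h=(abs(L[...,2]+54.5)<2.5)&(abs(L[...,0])<15)&(abs(L[...,1]+55)<15); v,u=np.nonzero(h); q=L[h]
print("handle top: n",len(q),"x",np.percentile(q[:,0],[1,50,99]),"y",np.percentile(q[:,1],[1,50,99]),"z",np.median(q[:,2]),"px",u.mean(),v.mean())
g=cv2.cvtColor(c["im"],cv2.COLOR_RGB2HSV)[190:260,290:370]
m=((g[...,1]<60)&(g[...,2]>90)).astype(np.uint8); k=[x for x in cv2.findContours(m,0,1)[0] if cv2.contourArea(x)>300]
for x in k:
    e=cv2.fitEllipse(x); p=np.array(e[0])+[290,190]; print(p,e[1],(onz(c,[p],170.5+54)-t)@M)
E
```

```text
q [ 0.25  0.34 -0.16  2.28  0.11  0.53 -0.79]
block y range [-12.64  -1.61  12.22] z -27.392878811728405 rows 311 375
handle top: n 2168 x [-5.7   1.12  7.92] y [-61.5  -55.68 -48.17] z -54.618957206165604 px 327.9229704797048 225.2790590405904
[327.87 229.88] (35.05888366699219, 36.193504333496094) [[  1.09 -54.08 -54.06]]
```

The crank sits square in the grip: handle at tool (1,-54.5), block centred. The shaft's square lines up with the world axes (yaw about 0). I'll move over the shaft and turn the crank to yaw 0.

Emit:
{"method": "drive_tool", "body": {
  "motion": [
    [0,-0.3,0,0],
    [0,-0.6,0,0],
    [0.015,-0.65,0,0],
    [0,-0.65,0,0],
    [0,-0.5,0,0],
    [0,-0.25,0,0],
    [0,-0.1,0,0.1],
    [0,0,0,0.14]
  ]
}}

```text
t: 5.85
tcp_pos: [516.2, -11.5, 171.0]
ee_rot: [0.869, -0.495, -0.0, 0.0]
wrist_force: [1.2, -0.5, -3.2]
opening: 0.223
```

Emit:
{"method": "drive_tool", "body": {
  "motion": [
    [0,0,0,0.14],
    [0,0,0,0.14],
    [0,0,0,0.14],
    [0,0,0,0.125],
    [0,0,0.25,0],
    [0,0,0.25,0],
    [0,0,0.2,0],
    [0,0,0,0]
  ]
}}

```text
t: 6.65
tcp_pos: [514.4, -11.6, 141.5]
ee_rot: [-0.706, 0.708, 0.001, -0.001]
wrist_force: [-1.3, 0.5, -2.9]
opening: 0.225
```

```bash
python3 - <<'E'
from h import *
delta([514.7,-9.7,120],-90)
c=cam("wrist"); save(c,"pics/w3.png")
E
```

```text
t 6.65 tcp [514.4 -11.6 141.5] yaw -90.2 tilt [-0.004 -0.    -1.   ] F [-1.3  0.5 -2.9] open 0.225 | shift [-0.047 -0.009  0.538] turn -0.003
```

View pics/w3.png

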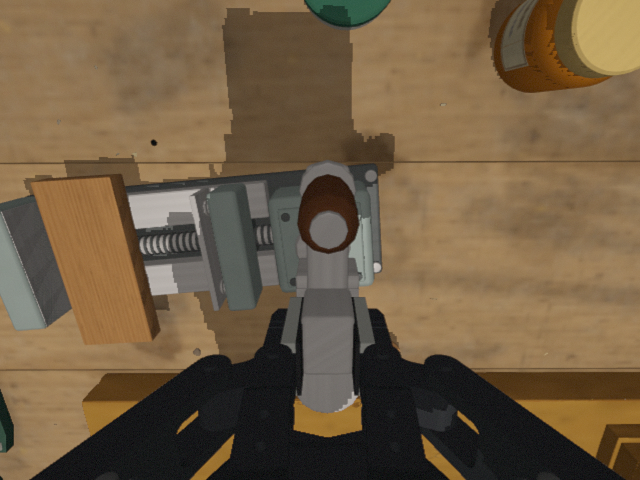

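The crank is over the gearbox with the handle at +x (328,228). The board lies slightly skewed on the bed, which the jaw should straighten. I'll lower it gently.

Emit:
{"method": "drive_tool", "body": {
  "motion": [
    [-0.045,-0.01,0.2,-0.003],
    [0,0,0.2,0],
    [0,0,0.12,0],
    [0,0,0.06,0],
    [0,0,0.06,0],
    [0,0,0.05,0],
    [0,0,0.05,0],
    [0,0,0,0]
  ]
}}

```text
t: 7.5
tcp_pos: [516.2, -9.6, 113.6]
ee_rot: [-0.707, 0.708, 0.0, -0.0]
wrist_force: [0.1, 0.1, -2.5]
opening: 0.225
```

Emit:
{"method": "drive_tool", "body": {
  "motion": [
    [0,0,0.05,0],
    [0,0,0.05,0],
    [0,0,0.03,0],
    [0,0,0,0],
    [0,0,0.03,0],
    [0,0,0.03,0],
    [0,0,0,0],
    [0,0,0,0]
  ]
}}

```text
t: 8.3
tcp_pos: [515.9, -9.3, 105.8]
ee_rot: [-0.707, 0.707, 0.0, -0.0]
wrist_force: [-0.6, 1.5, -4.2]
opening: 0.225
```

Emit:
{"method": "drive_tool", "body": {
  "motion": [
    [0,0,0.05,0],
    [0,0,0.05,0],
    [0,0,0.05,0],
    [0,0,0.05,0],
    [0,0,0.03,0],
    [0,0,0,0],
    [0,0,0,0],
    [0,0,0,0]
  ]
}}

```text
t: 9.1
tcp_pos: [515.9, -9.3, 96.6]
ee_rot: [-0.707, 0.707, 0.0, -0.0]
wrist_force: [-1.4, 3.0, -5.5]
opening: 0.221
```

Emit:
{"method": "drive_tool", "body": {
  "motion": [
    [0,0,0.04,0],
    [0,0,0.03,0],
    [0,0,0.03,0],
    [0,0,0,0],
    [0,0,0,0],
    [0,0,0,0],
    [0,0,0,0],
    [0,0,0,0]
  ]
}}

```text
t: 9.9
tcp_pos: [515.9, -9.3, 93.9]
ee_rot: [-0.707, 0.707, 0.0, -0.0]
wrist_force: [-4.9, 3.4, 8.5]
opening: 0.22
```

It's seated: z = 93.9, as predicted for a fully fitted crank, and the force turned up to +8 N. I'll release and go above the handle.

Emit:
{"method": "drive_tool", "body": {
  "motion": [
    [0,0,-0.02,0],
    [0,0,0,0],
    [0,0,0,0],
    [0,0,0,0],
    [0,0,-0.1,0],
    [0,0,-0.3,0],
    [0,0,-0.5,0],
    [0,0,-0.5,0]
  ],
  "hand": 55
}}

```text
t: 10.7
tcp_pos: [516.2, -9.7, 150.9]
ee_rot: [-0.707, 0.708, -0.0, -0.0]
wrist_force: [-0.0, -0.4, 0.5]
opening: 0.548
```

Emit:
{"method": "drive_tool", "body": {
  "motion": [
    [0,0,-0.6,0],
    [0,0,-0.4,0],
    [0,0,-0.2,0],
    [0,-0.3,0,0],
    [0,-0.5,0,0],
    [0,-0.4,0,0],
    [0,-0.15,0,0],
    [0,0,0,0]
  ]
}}

```text
t: 11.5
tcp_pos: [571.0, -9.6, 196.9]
ee_rot: [-0.707, 0.708, 0.0, -0.0]
wrist_force: [-0.2, 0.5, -0.2]
opening: 0.542
```

```bash
python3 - <<'E'
from h import *
import pickle
np.set_printoptions(suppress=True,precision=2)
delta([571,-9.3,110],-90)
c=cam("wrist"); save(c,"pics/w4.png"); pickle.dump(c,open("w4.pkl","wb")); P=cloud(c)
h=(P[...,2]>140)&(P[...,2]<154)&(np.hypot(P[...,0]-571,P[...,1]+9)<16); q=P[h]; print("handle top",len(q),np.percentile(q,[2,50,98],axis=0))
b=(abs(P[...,2]-120)<4)&(np.hypot(P[...,0]-516,P[...,1]+9)<20); q=P[b]; print("block",len(q),np.percentile(q,[2,50,98],axis=0) if len(q) else 0)
E
```

```text
t 11.5 tcp [571.   -9.6 196.9] yaw -90.1 tilt [-0. -0. -1.] F [-0.2  0.5 -0.2] open 0.542 | shift [-0.01 -0.    2.17] turn -0.001
handle top 652 [[565.3  -18.63 140.69]
 [573.81 -11.04 147.57]
 [579.24  -3.48 151.13]]
block 981 [[503.89 -20.61 117.05]
 [518.04 -11.55 121.1 ]
 [529.32  -1.83 122.36]]
```

View pics/w4.png

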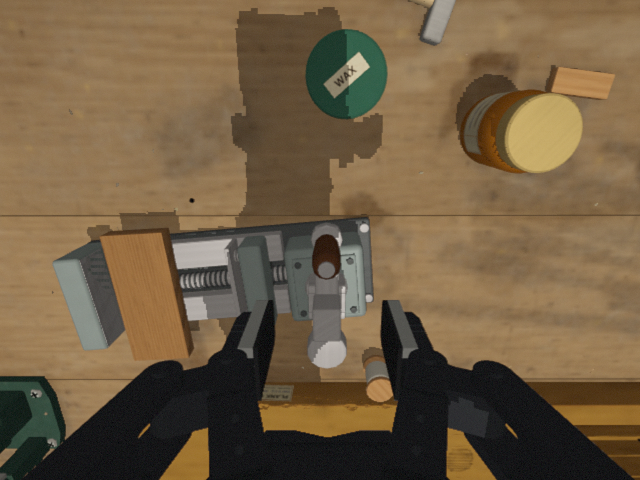

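The handle top at z about 147 and block top at about 121 confirm it is fully seated. The handle is under the gripper, so I'll descend, grip it and start winding.

Emit:
{"method": "drive_tool", "body": {
  "motion": [
    [0,0,0.3,0],
    [0,0,0.5,0],
    [0,0,0.5,0],
    [0,0,0.4,0],
    [0,0,0.27,0],
    [0,0,0.15,0],
    [0,0,0.05,0],
    [0,0,0,0]
  ]
}}

```text
t: 12.35
tcp_pos: [570.3, -9.7, 110.9]
ee_rot: [-0.707, 0.708, -0.0, 0.0]
wrist_force: [-1.2, 0.1, 0.2]
opening: 0.546
```

Emit:
{"method": "drive_tool", "body": {
  "motion": [
    [0,0,0,0],
    [0,0,0,0],
    [0,0,0,0],
    [0,0,0,0],
    [0,0,0,0],
    [0,0,0,0],
    [0,0,0,0],
    [0,0,0,0]
  ],
  "hand": 0
}}

```text
t: 13.15
tcp_pos: [571.1, -9.6, 111.4]
ee_rot: [-0.707, 0.708, -0.001, 0.001]
wrist_force: [0.2, -0.4, 5.3]
opening: 0.187
```

```bash
python3 - <<'E'
from h import *
import pickle
np.set_printoptions(suppress=True,precision=1)
delta([571,-9.6,110],-90)
# jaw positions along vise y from earlier w2/w4 views
c=pickle.load(open("w4.pkl","rb")); P=cloud(c)
a=np.radians(5.1); o=np.array([515.2,-9.8,0]); V=np.stack([(P[...,0]-o[0])*np.cos(a)+(P[...,1]-o[1])*np.sin(a),-(P[...,0]-o[0])*np.sin(a)+(P[...,1]-o[1])*np.cos(a),P[...,2]],-1)
m=(abs(V[...,0])<30)&(V[...,1]>38)
q=V[m&(abs(V[...,2]-58.5)<3)]; print("jawtops y hist",np.histogram(q[:,1],bins=range(40,240,6)))
q=V[m&(abs(V[...,2]-40.5)<3)]; print("board y",np.percentile(q[:,1],[2,98]))
E
```

```text
t 13.15 tcp [571.1  -9.6 111.4] yaw -90.1 tilt [ 0.  0. -1.] F [ 0.2 -0.4  5.3] open 0.187 | shift [-0.  0.  0.] turn -0.001
jawtops y hist (array([  0,  98, 281, 276, 314,  10, 242,   0,   0,   0,   0,   0,   0,
         0,   0,   0,   0,   0,   0,   0,   0,   0,   0,   0,   0,   0,
         0, 457, 419, 406, 394,  56,   0]), array([ 40,  46,  52,  58,  64,  70,  76,  82,  88,  94, 100, 106, 112,
       118, 124, 130, 136, 142, 148, 154, 160, 166, 172, 178, 184, 190,
       196, 202, 208, 214, 220, 226, 232, 238]))
board y [ 77.1 204.4]
```

Emit:
{"method": "drive_tool", "body": {
  "motion": [
    [0.356,0.047,0,0],
    [0.332,0.137,0,0],
    [0.285,0.218,0,0],
    [0.218,0.285,0,0],
    [0.137,0.332,0,0],
    [0.047,0.356,0,0],
    [-0.047,0.356,0,0],
    [-0.137,0.332,0,0]
  ]
}}

```text
t: 13.95
tcp_pos: [489.9, -58.2, 111.3]
ee_rot: [-0.706, 0.708, -0.003, 0.002]
wrist_force: [5.6, 3.9, -1.3]
opening: 0.191
```

Emit:
{"method": "drive_tool", "body": {
  "motion": [
    [-0.218,0.285,0,0],
    [-0.285,0.218,0,0],
    [-0.332,0.137,0,0],
    [-0.356,0.047,0,0],
    [-0.356,-0.047,0,0],
    [-0.332,-0.137,0,0],
    [-0.285,-0.218,0,0],
    [-0.218,-0.285,0,0]
  ]
}}

```text
t: 14.75
tcp_pos: [481.9, 36.6, 110.9]
ee_rot: [-0.706, 0.708, 0.003, -0.005]
wrist_force: [-6.3, 0.1, 15.9]
opening: 0.183
```

Emit:
{"method": "drive_tool", "body": {
  "motion": [
    [-0.137,-0.332,0,0],
    [-0.047,-0.356,0,0],
    [0.047,-0.356,0,0],
    [0.137,-0.332,0,0],
    [0.218,-0.285,0,0],
    [0.285,-0.218,0,0],
    [0.332,-0.137,0,0],
    [0.356,-0.047,0,0]
  ]
}}

```text
t: 15.55
tcp_pos: [570.5, -8.1, 111.2]
ee_rot: [0.707, -0.707, -0.001, -0.001]
wrist_force: [1.4, 4.0, 5.7]
opening: 0.186
```

```bash
cat >> h.py <<'E'
def vise(n="top"):
    import pickle
    c=cam(n); P=cloud(c); a=np.radians(5.1); o=np.array([515.2,-9.8,0])
    V=np.stack([(P[...,0]-o[0])*np.cos(a)+(P[...,1]-o[1])*np.sin(a),-(P[...,0]-o[0])*np.sin(a)+(P[...,1]-o[1])*np.cos(a),P[...,2]],-1)
    m=(abs(V[...,0])<40)&(V[...,1]>38)&(V[...,1]<240)
    q=V[m&(abs(V[...,2]-58.5)<4)]; b=V[m&(abs(V[...,2]-40.5)<3)&(V[...,1]>100)]
    j=q[q[:,1]<190][:,1]; f=q[q[:,1]>=190][:,1]
    print(n,"jaw",np.percentile(j,[1,50,99]).round(1) if len(j) else None,"fixed",np.percentile(f,[1,99]).round(1) if len(f) else None,"board",np.percentile(b[:,1],[1,99]).round(1) if len(b) else None)
    return c
E
python3 - <<'E'
from h import *
delta([570.9,-9.6,111],-90)
for n in("top","wrist","scene"): save(vise(n),f"pics/v1{n}.png")
E
```

```text
t 15.55 tcp [570.5  -8.1 111.2] yaw -90.0 tilt [ 0.     0.002 -1.   ] F [1.4 4.  5.7] open 0.186 | shift [ 0.039 -0.01   0.006] turn 0.0
top jaw [82.9 83.4 86.4] fixed [208.3 233. ] board [195.2 210.8]
wrist jaw [ 78.   90.  108.8] fixed [203.3 223.3] board [138.4 205.1]
scene jaw [ 80.6  93.2 111.4] fixed [207.5 231. ] board [100.9 231.3]
```

One turn moved the jaw from about 82 to 109 mm, as expected, with low forces. Now the second turn.

Emit:
{"method": "drive_tool", "body": {
  "motion": [
    [0.356,0.047,0,0],
    [0.332,0.137,0,0],
    [0.285,0.218,0,0],
    [0.218,0.285,0,0],
    [0.137,0.332,0,0],
    [0.047,0.356,0,0],
    [-0.047,0.356,0,0],
    [-0.137,0.332,0,0]
  ]
}}

```text
t: 16.5
tcp_pos: [488.6, -57.5, 111.2]
ee_rot: [-0.706, 0.708, -0.002, 0.001]
wrist_force: [5.4, 3.5, 0.0]
opening: 0.191
```

Emit:
{"method": "drive_tool", "body": {
  "motion": [
    [-0.218,0.285,0,0],
    [-0.285,0.218,0,0],
    [-0.332,0.137,0,0],
    [-0.356,0.047,0,0],
    [-0.356,-0.047,0,0],
    [-0.332,-0.137,0,0],
    [-0.285,-0.218,0,0],
    [-0.218,-0.285,0,0]
  ]
}}

```text
t: 17.3
tcp_pos: [481.7, 36.6, 110.8]
ee_rot: [-0.707, 0.708, 0.003, -0.005]
wrist_force: [-5.3, -1.6, 15.6]
opening: 0.186
```

Emit:
{"method": "drive_tool", "body": {
  "motion": [
    [-0.137,-0.332,0,0],
    [-0.047,-0.356,0,0],
    [0.047,-0.356,0,0],
    [0.137,-0.332,0,0],
    [0.218,-0.285,0,0],
    [0.285,-0.218,0,0],
    [0.332,-0.137,0,0],
    [0.356,-0.047,0,0]
  ]
}}

```text
t: 18.1
tcp_pos: [570.5, -7.1, 111.3]
ee_rot: [0.708, -0.707, -0.001, -0.001]
wrist_force: [1.8, 3.9, 5.5]
opening: 0.19
```

```bash
python3 - <<'E'
from h import *
delta([570.9,-9.6,111],-90)
for n in("wrist","scene"): save(vise(n),f"pics/v2{n}.png")
E
```

```text
t 18.1 tcp [570.5  -7.1 111.3] yaw -89.9 tilt [ 0.     0.002 -1.   ] F [1.8 3.9 5.5] open 0.19 | shift [ 0.063 -0.011  0.008] turn 0.001
wrist jaw [105.4 117.  136.5] fixed [203.3 225.7] board [105.5 205. ]
scene jaw [108.2 120.6 139.3] fixed [207.7 231.1] board [128.  231.1]
```

View pics/v2wrist.png

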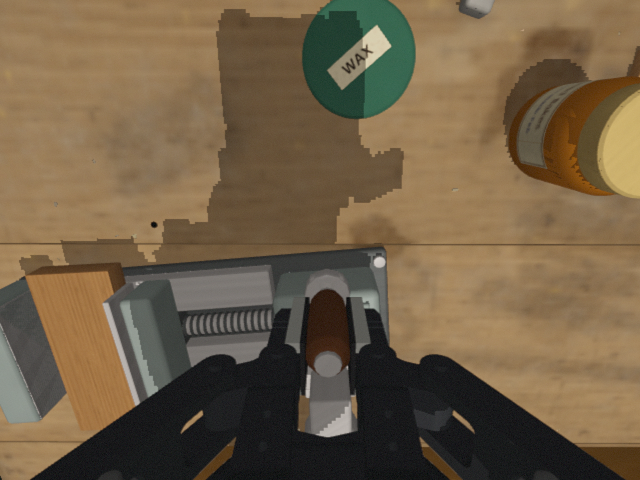

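The second turn is done. The plate is at about 137 mm and pushing the board, which still has 12–13 mm to close. I'll go 120° more, then slowly.

Emit:
{"method": "drive_tool", "body": {
  "motion": [
    [0.356,0.047,0,0],
    [0.332,0.137,0,0],
    [0.285,0.218,0,0],
    [0.218,0.285,0,0],
    [0.137,0.332,0,0],
    [0.047,0.356,0,0],
    [-0.047,0.356,0,0],
    [-0.137,0.332,0,0]
  ]
}}

```text
t: 19.0
tcp_pos: [487.8, -57.1, 111.2]
ee_rot: [-0.706, 0.708, -0.001, 0.001]
wrist_force: [5.6, 2.1, 1.0]
opening: 0.189
```

```bash
python3 - <<'E'
from h import *
delta([488.4,-57.1,111],-90)
for n in("wrist","scene"): save(vise(n),f"pics/v3{n}.png")
E
```

```text
t 19.0 tcp [487.8 -57.1 111.2] yaw -90.1 tilt [ 0.002 -0.    -1.   ] F [5.6 2.1 1. ] open 0.189 | shift [-0.001 -0.015  0.005] turn -0.002
wrist jaw [114.5 122.5 145.2] fixed None board [114.1 168.5]
scene jaw [117.8 130.  148.5] fixed [207.6 231.4] board [137.1 230.9]
```

Emit:
{"method": "drive_tool", "body": {
  "motion": [
    [-0.1,0.15,0,0],
    [-0.119,0.135,0,0],
    [-0.135,0.119,0,0],
    [-0.15,0.1,0,0],
    [-0.161,0.08,0,0],
    [-0.17,0.058,0,0],
    [0,0,0,0],
    [0,0,0,0]
  ]
}}

```text
t: 19.9
tcp_pos: [461.0, -23.6, 110.9]
ee_rot: [-0.707, 0.707, 0.0, -0.001]
wrist_force: [3.0, -0.2, 6.6]
opening: 0.187
```

```bash
python3 - <<'E'
from h import *
delta([488.4,-57.1,111],-90)
for n in("wrist","scene"): save(vise(n),f"pics/v4{n}.png")
E
```

```text
t 19.9 tcp [461.  -23.6 110.9] yaw -90.1 tilt [-0.002 -0.    -1.   ] F [ 3.  -0.2  6.6] open 0.187 | shift [ 0.836 -0.686 -0.004] turn -0.001
wrist jaw [118.3 128.9 148.9] fixed None board [118.1 192.5]
scene jaw [121.2 133.3 152. ] fixed [207.7 231.4] board [140.3 231. ]
```

Emit:
{"method": "drive_tool", "body": {
  "motion": [
    [-0.088,0.02,0,0],
    [-0.088,0.015,0,0],
    [-0.09,0.008,0,0],
    [-0.09,0.004,0,0],
    [0,0,0,0],
    [0,0,0,0],
    [0,0,0,0],
    [0,0,0,0]
  ]
}}

```text
t: 20.8
tcp_pos: [458.9, -10.9, 110.9]
ee_rot: [-0.706, 0.708, 0.0, -0.001]
wrist_force: [2.5, -4.2, 6.4]
opening: 0.185
```

```bash
python3 - <<'E'
from h import *
delta([460.9,-9.5,111],-90)
for n in("wrist","scene"): save(vise(n),f"pics/v5{n}.png")
E
```

```text
t 20.8 tcp [458.9 -10.9 110.9] yaw -90.1 tilt [-0.002 -0.002 -1.   ] F [ 2.5 -4.2  6.4] open 0.185 | shift [-0.036 -0.049 -0.004] turn -0.002
wrist jaw [119.3 130.  149. ] fixed None board [119.2 203.4]
scene jaw [122.2 134.8 152. ] fixed [207.5 231.1] board [141.2 231. ]
```

Contact: the plate face has stopped at about 152 while the block moved on 1.0 mm, so the plate is pressed in about 1 mm. I'll go about 10° more for a snug hold (about 1.7 mm).

Emit:
{"method": "drive_tool", "body": {
  "motion": [
    [-0.08,-0.003,0,0],
    [-0.08,-0.007,0,0],
    [-0.08,-0.011,0,0],
    [0,0,0,0],
    [0,0,0,0],
    [0,0,0,0],
    [0,0,0,0],
    [0,0,0,0]
  ]
}}

```text
t: 21.7
tcp_pos: [459.2, -2.1, 110.8]
ee_rot: [-0.706, 0.708, 0.0, -0.002]
wrist_force: [1.7, -5.0, 9.1]
opening: 0.188
```

```bash
python3 - <<'E'
from h import *
delta([460.9,-9.5,111],-90)
for n in("wrist","scene"): save(vise(n),f"pics/v6{n}.png")
E
```

```text
t 21.7 tcp [459.2  -2.1 110.8] yaw -90.2 tilt [-0.003 -0.003 -1.   ] F [ 1.7 -5.   9.1] open 0.188 | shift [ 0.185 -0.044 -0.005] turn -0.003
wrist jaw [119.9 130.8 149. ] fixed [203.3 205. ] board [120.  204.6]
scene jaw [122.6 134.6 152. ] fixed [207.5 231.3] board [141.8 231.1]
```

Emit:
{"method": "drive_tool", "body": {
  "motion": [
    [0,0,0,0],
    [0,0,0,0],
    [0,0,0,0],
    [0,0,0,0],
    [0,0,-0.1,0],
    [0,0,-0.3,0],
    [0,0,-0.5,0],
    [0,0,-0.6,0]
  ],
  "hand": 50
}}

```text
t: 22.6
tcp_pos: [460.0, 0.2, 171.1]
ee_rot: [-0.707, 0.707, 0.001, -0.001]
wrist_force: [0.7, 0.3, 0.3]
opening: 0.5
```

Emit:
{"method": "drive_tool", "body": {
  "motion": [
    [0,0,-0.7,0],
    [0,0,-0.7,0],
    [0,0,-0.5,0],
    [0.5,0,-0.3,0],
    [0.5,0,0,0],
    [0.5,0,0,0],
    [0.3,0,0,0],
    [0,0,0,0]
  ]
}}

```text
t: 23.4
tcp_pos: [460.5, -73.4, 258.9]
ee_rot: [-0.706, 0.709, 0.0, -0.0]
wrist_force: [-0.5, 0.2, -0.4]
opening: 0.502
```

```bash
python3 - <<'E'
from h import *
np.set_printoptions(suppress=True,precision=1)
delta([460.9,-9.5,111],-90)
vise("wrist"); c=vise("scene"); P=cloud(c)
h=(P[...,2]>142)&(P[...,2]<156)&(np.hypot(P[...,0]-462,P[...,1]+0)<25); print("handle",h.sum(),np.median(P[h],0) if h.any() else 0)
b=(abs(P[...,2]-121)<4)&(np.hypot(P[...,0]-516,P[...,1]+9)<20); print("block",np.median(P[b],0))
im=cv2.resize(c["im"][200:400,150:390],(720,600),interpolation=2); cv2.imwrite("pics/fin.png",im[:,:,::-1])
E
```

```text
t 23.4 tcp [460.5 -73.4 258.9] yaw -90.2 tilt [-0. -0. -1.] F [-0.5  0.2 -0.4] open 0.502 | shift [-1.6 -0.   3.7] turn -0.004
wrist jaw [119.8 130.9 148.9] fixed [203.4 227. ] board [119.9 204.8]
scene jaw [122.5 134.9 151.5] fixed [207.6 231.2] board [141.7 231. ]
handle 39 [456.9  -3.2 146.3]
block [513.8  -8.2 120.2]
```

View pics/fin.png

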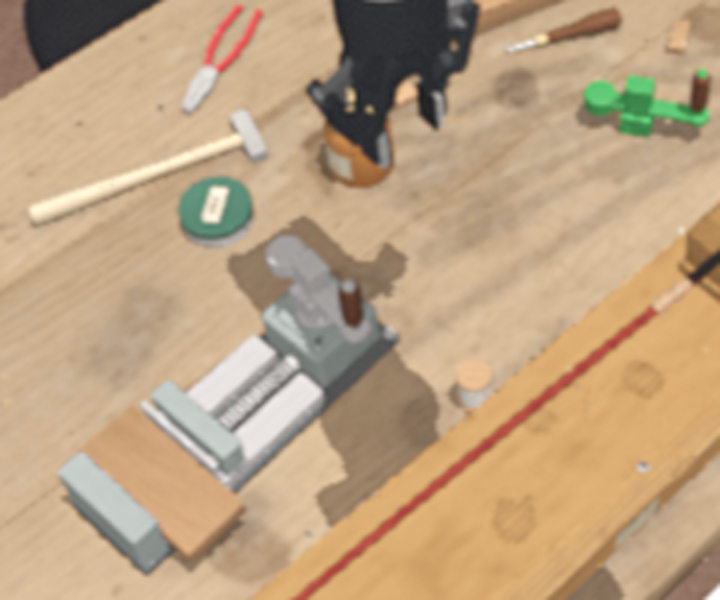

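The final view shows the board held between both jaws, the crank seated on the shaft, and the tin, jar and spool where they started. The jaw reading didn't change after release, so I'll hand in.

```bash
python3 -c "
from plant import bot
print(bot.close_job(), bot.read_state()['t'])"
```

```text
the job is handed in; nothing more can be done
the job is handed in; nothing more can be done
```

The job is done and handed in at about 23.5 s. I gripped the small silver crank by its block and lowered it squarely onto the shaft. I then led its handle about 2.5 turns clockwise until the board was nipped, and let go.

- **Crank seating:** the TCP stopped at the height expected for a full fit, with about 8 N upward. The block and handle tops measured about 120–121 and 146–147 mm, against 120 and 147 mm expected.
- **Grip on the board:** the jaw is about 29.0–29.1 mm thick overall, down from 30.8 mm. The plate is therefore pressed in about 1.7 mm of its 6 mm, and this held after release.
- **Gap between jaws:** it measured 54.4 mm (wrist camera) and 56.1 mm (scene camera), against 55 mm for the board. The two cameras disagree by 2–4 mm in absolute position, so I compared readings within each camera only.
- **Forces:** the highest wrist force reported was about 17 N. It was an upward push on the handle at the near side of the turn.
- **Bystanders:** I judged the tin, jar and spool undisturbed from the final picture. I did not re-measure them.

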